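Find the binding plating turntable and collar it for service

TASK

One of the three bench turntables has a binding bearing; the other two run free. Working from the robot's right to its left, turn each of them by hand, one after the other, through at least a third of a turn, easing a finger up to a pin and pushing gently without a jolt, to feel which one drags; then slip the white service collar over the centre post of the binding one, right down onto its disc, and let go. Do not disturb the dishes, the jar or the tip box.

Things in the scene. Friction and masses are not known exactly. Their poses are not given: they have to be found in the camera images.
- turntable_a: White round base of turntable A (on the robot's right), screwed to the bench: 132 mm across at the foot, 34 mm high. Origin at the centre of its underside, z up. It carries a flat aluminium disc, 150 mm across, 10 mm thick, top face 47 mm above the bench, which turns on a vertical spindle without end stops. All three turntables are built alike.
- disc_a (a joint): Angle of that disc on its base (rad), growing counter-clockwise seen from above, not wrapped; it starts between -0.5 and 0.5. A free-running disc needs well under 0.5 N at a pin to keep it turning and runs on for a while when let go; a binding one needs about 3.5 N (3 to 5 N) all the way round and stops dead when let go.
- post_a (a point): Centre of the top of the bare steel post that stands in the middle of that disc and turns with it: 16 mm diameter, 43 mm tall, rounded edge, top 90 mm above the bench.
- pin_a (a point): Centre of the top of one of that disc's three identical upright smooth (slippery) black plastic dish pins: 10 mm diameter, 30 mm tall (tops 77 mm above the bench), standing on a circle of 62 mm radius round the post, 120 degrees apart. Turns with the disc; at disc angle 0 it lies on the +x side of the base frame.
- turntable_b: White round base of turntable B (in the middle), screwed to the bench: 132 mm across at the foot, 34 mm high. Origin at the centre of its underside, z up. It carries a flat aluminium disc, 150 mm across, 10 mm thick, top face 47 mm above the bench, which turns on a vertical spindle without end stops. All three turntables are built alike.
- disc_b (a joint): Angle of that disc on its base (rad), growing counter-clockwise seen from above, not wrapped; it starts between -0.5 and 0.5. A free-running disc needs well under 0.5 N at a pin to keep it turning and runs on for a while when let go; a binding one needs about 3.5 N (3 to 5 N) all the way round and stops dead when let go.
- post_b (a point): Centre of the top of the bare steel post that stands in the middle of that disc and turns with it: 16 mm diameter, 43 mm tall, rounded edge, top 90 mm above the bench.
- pin_b (a point): Centre of the top of one of that disc's three identical upright smooth (slippery) black plastic dish pins: 10 mm diameter, 30 mm tall (tops 77 mm above the bench), standing on a circle of 62 mm radius round the post, 120 degrees apart. Turns with the disc; at disc angle 0 it lies on the +x side of the base frame.
- turntable_c: White round base of turntable C (on the robot's left), screwed to the bench: 132 mm across at the foot, 34 mm high. Origin at the centre of its underside, z up. It carries a flat aluminium disc, 150 mm across, 10 mm thick, top face 47 mm above the bench, which turns on a vertical spindle without end stops. All three turntables are built alike.
- disc_c (a joint): Angle of that disc on its base (rad), growing counter-clockwise seen from above, not wrapped; it starts between -0.5 and 0.5. A free-running disc needs well under 0.5 N at a pin to keep it turning and runs on for a while when let go; a binding one needs about 3.5 N (3 to 5 N) all the way round and stops dead when let go.
- post_c (a point): Centre of the top of the bare steel post that stands in the middle of that disc and turns with it: 16 mm diameter, 43 mm tall, rounded edge, top 90 mm above the bench.
- pin_c (a point): Centre of the top of one of that disc's three identical upright smooth (slippery) black plastic dish pins: 10 mm diameter, 30 mm tall (tops 77 mm above the bench), standing on a circle of 62 mm radius round the post, 120 degrees apart. Turns with the disc; at disc angle 0 it lies on the +x side of the base frame.
- collar: Loose white plastic service collar, a plain ring 40 mm outside diameter, 20 mm bore, 30 mm high, 60 g, standing flat on the bench. Origin at the centre of its underside, z along its bore. Seated on a post, it rests on the disc, its underside 47 mm above the bench.
- dishes: Bystander: stack of three small dishes with amber gel, 60 mm across, 39 mm high; origin at the centre of the underside.
- reagent: Bystander: white jar with a red cap, 60 mm across, 115 mm high; origin at the centre of the underside.
- tipbox: Bystander: blue pipette-tip box with a rack of white tips in its top, 70 x 70 mm, 55 mm high; origin at the centre of the underside.
Mind the look-alikes: they are no part of the job. What is shaped like the turntable_a but green or red is not meant.

How it is judged:
By the outcome, as a careful person would: the job done as asked, in the order asked, and still so for the second after the job is handed in, with the robot touching nothing.
It also fails if it takes over 72 s, if anything falls off the work surface, if the arm or the gripper's body presses on something with over 40 N, if the wrist force passes 120 N, or if a joint passes its speed limit or range.

ROBOT

A 7-joint arm with a two-finger parallel gripper is mounted at the origin on the work surface. World frame = base frame: x ahead of the robot, y to its left, z up, the work surface at z = 0. Lengths are in m, angles in rad, forces in N, time in s.
With the tool pointing down it reaches from about 0.4 to 0.9 m from the base axis. Payload 5.6 kg.
Tool frame: the origin (TCP) lies between the finger pads; the fingertips stand 8 mm ahead of it and the grasp point (between the pads) lies 11 mm behind it; x points along the fingers, y is the direction in which the jaws open and shut, and the axes are right-handed (so a half turn about x gives the same grasp; the last joint's range is limited). The gripper opens to 92 mm and grips with 3 to 60 N. Pads are 20 mm wide; open, the fingers measure 128 mm over their backs; the gripper's body (75 mm by 189 mm) begins 69 mm behind the grasp point.
Start: joints at [-1.384, 0.468, -0.012, 1.603, 0.006, 1.071, -0.056], TCP at [0.148, 0.633, 0.223] pointing down, gripper open.
Joint ranges: [-2.53, 2.53], [-0.31, 2.02], [-1.57, 1.55], [0.28, 2.44], [-1.29, 4.43], [0.15, 1.84], [-2.92, 2.92]. Speed limits (rad/s): [2.57, 2.57, 3.14, 3.14, 3.14, 3.14, 3.14].

INTERFACE

Orientations are given as a rotation vector (axis times angle).
In Python, from workcell import ctrl gives the robot as it stands.
- The arm moves only by the tool arm_command, never from a script. Its argument "series" is a list of rows, each a list of 7 numbers: the shift along the tool's x, y, z in mm, then the turn, a rotation vector about the tool's x, y, z in degrees, then the finger opening in mm, from 0 to 91.9. A call has 1 to 5 rows; each row shifts and turns the pose as measured when the row begins, along the tool's axes as they then stand; what a row does not reach is not made up. A row lasts 1/8 s, in which the tool goes at most 62.5 mm and 10.7 degrees, less where a joint would pass 70% of its speed; a pose out of reach is approached as far as the arm can. A call with a gripper value outside its range is refused whole. The fingers move at their own pace and stop on an object; the grip force is fixed at half the most. Time passes only in rows, so rows that do not move let the fingers close. It gives the time, the measured TCP pose, the force and the opening at its end, in the units of the state.
- ctrl.read_state(): the state, without advancing time (a new reading comes with each control period).
- ctrl.get_image(name): name is "scene" or "top"; returns (picture, depth): 480x640x3 uint8, blue, green, red; 480x640 float32, m along the optical axis (not along the pixel's ray), 0 where there is no reading.
- ctrl.camera_model(name): a dict with "K" (3x3 intrinsics, pixels), "position" and "attitude" of the camera in the world. Camera axes: x right, y down, z forward; pixel columns grow to the right and rows downward; lengths in m; the calibration is good to about 2 mm. A picture is of the moment at which its call begins. camera_model takes no time and is no camera call.
- ctrl.close_job(): hands the job in, once; it reports no verdict.
Trained networks look in the newest picture that a camera, given by its name, has taken for a name from the list of things; names that differ only in an ending like _2 or _b are one class to them, and where a whole thing is asked for, a point or a joint stands for the part that bears it (a point fixed in the world has none). Each returns a list of dicts, best first, with "score" (0 to 1); they miss things now and then, are a little off and sometimes report something else, mostly with a low value. They report only what shows in the picture. A call takes as long as a camera call. They do not tell look-alikes from the thing itself.
- ctrl.cut_out(camera, label): "pixels" (480x640 bool, what is visible of it).
- ctrl.place_of(camera, label): "position" ([x, y, z] in m, in the coordinates of the camera as it stood for that picture, good to about 4 mm: a listed point, or the origin of a listed thing).
The state is a dict: "clock": time; "joint_positions": joint angles; "joint_velocities": joint speeds; "joint_efforts": joint torques, N m; "tool_pos": TCP position; "eef_rot": TCP orientation; "wrist_force": force on the tool from outside, world axes, zero at the start; "wrist_torque": the same for the moment, N m; "grip_width": finger opening in m.
Only numpy, scipy, OpenCV 4.12 (cv2) and the standard library are available. Lean on these libraries where they do the work, as an engineer would, in place of code of your own. Each camera call takes 0.05 s, during which the arm holds its last target. There are 200 camera calls.

## Working session

There is one attempt and no reset: what is moved stays moved. The work goes in short steps, Python scripts to look and compute and a tool call to move; the robot and the scene stay as the last step left them, time stands still between calls to the robot, and variables do not carry over. Pictures are saved under pics/ and viewed, about 8 in all and at most 12, crops included, and the job is handed in when it is done.

Besides the shell and the picture viewer there is one more tool, called as name([rows], argument=value, ...), one row to a line, values as JSON. arm_command: Moves the arm, as the interface text tells. Its arguments: {"type":"object","properties":{"series":{"type":"array","items":{"type":"array","items":{"type":"number"}}}},"required":["series"]}

```bash
mkdir -p pics; cat > h.py <<'E'
import numpy as np, cv2
from workcell import ctrl
from scipy.spatial.transform import Rotation as R
def cam(n):
    m=ctrl.camera_model(n); a=np.array(m["attitude"],float)
    Rm=a if a.shape==(3,3) else (R.from_rotvec(a).as_matrix() if a.size==3 else R.from_quat(a).as_matrix())
    return np.array(m["K"]),np.array(m["position"]),Rm
def w(n,p):
    K,t,Rm=cam(n); return Rm@np.array(p)+t
def px(n,P):
    K,t,Rm=cam(n); c=K@(Rm.T@(np.array(P)-t)); return c[:2]/c[2]
def cloud(n,d):
    K,t,Rm=cam(n); v,u=np.mgrid[:480,:640]
    c=np.stack([(u-K[0,2])/K[0,0]*d,(v-K[1,2])/K[1,1]*d,d],-1)
    return c@Rm.T+t
E
python3 - <<'E'
from h import *
for n in("scene","top"):
    im,d=ctrl.get_image(n); cv2.imwrite(f"pics/{n}0.png",im); print(n,ctrl.camera_model(n))
    for l in("turntable_a","post_a","pin_a","collar","dishes","reagent","tipbox"):
        print(l,[(round(r["score"],2),w(n,r["position"]).round(3).tolist(),px(n,w(n,r["position"])).round().tolist()) for r in ctrl.place_of(n,l)])
print(ctrl.read_state())
E
```

```text
scene {'K': array([[506.82342989,   0.        , 319.96009815],
       [  0.        , 506.82342989, 238.75375744],
       [  0.        ,   0.        ,   1.        ]]), 'position': array([1.06456675, 0.5499488 , 0.82323222]), 'attitude': array([-0.978581  , -2.43013025,  1.12063303])}
turntable_a [(0.87, [0.341, -0.395, -0.0], [282.0, 185.0]), (0.86, [0.56, 0.29, 0.002], [430.0, 383.0]), (0.75, [0.529, -0.533, -0.001], [198.0, 193.0]), (0.65, [0.554, -0.307, 0.092], [235.0, 205.0]), (0.58, [0.597, 0.03, 0.002], [319.0, 316.0]), (0.18, [0.594, 0.03, 0.089], [319.0, 287.0])]
post_a [(0.95, [0.527, -0.538, 0.094], [192.0, 163.0]), (0.92, [0.556, -0.309, 0.095], [234.0, 203.0]), (0.85, [0.339, -0.397, 0.092], [280.0, 157.0]), (0.8, [0.553, 0.293, 0.094], [440.0, 351.0]), (0.65, [0.595, 0.029, 0.09], [319.0, 287.0])]
pin_a [(0.96, [0.563, 0.233, 0.078], [408.0, 340.0]), (0.84, [0.475, -0.509, 0.077], [215.0, 165.0]), (0.67, [0.502, -0.278, 0.077], [260.0, 206.0]), (0.67, [0.28, -0.375, 0.079], [301.0, 156.0]), (0.62, [0.602, -0.034, 0.081], [295.0, 275.0])]
collar [(0.61, [0.441, 0.129, 0.0
[... 1534 characters left out ...]
)]
{'clock': 0.8, 'joint_positions': array([-1.38398097,  0.46748403, -0.01164113,  1.60271368,  0.00600329,
        1.07141324, -0.05631592]), 'joint_velocities': array([-0.00045092,  0.0005284 ,  0.00187254, -0.00061933,  0.00059176,
       -0.00240299, -0.00011855]), 'joint_efforts': array([ 3.56779528e-04, -5.20351589e+01, -1.22708906e-02, -2.44038945e+01,
       -5.66018955e-02,  1.11215850e-02,  1.97331065e-05]), 'tool_pos': array([0.14808626, 0.63290143, 0.22259707]), 'eef_rot': array([ 0.1804744 ,  1.56322695, -0.18045078]), 'wrist_force': array([ 1.01945765, -0.27634962,  0.24491771]), 'wrist_torque': array([-0.01622352, -0.05433876, -0.01163951]), 'grip_width': 0.09181612618094508}
```

View pics/scene0.png

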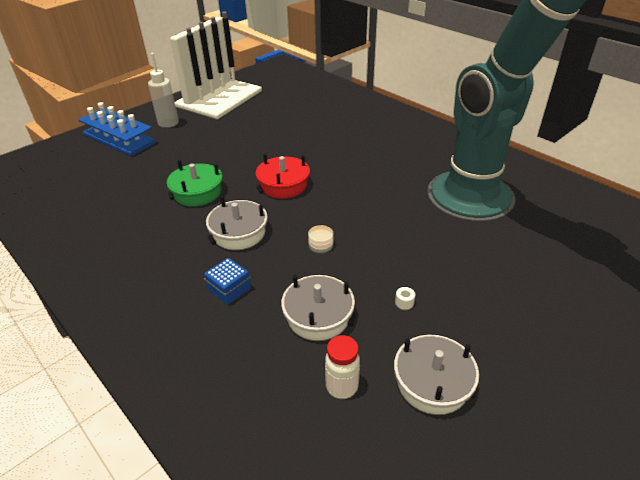

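View pics/top0.png

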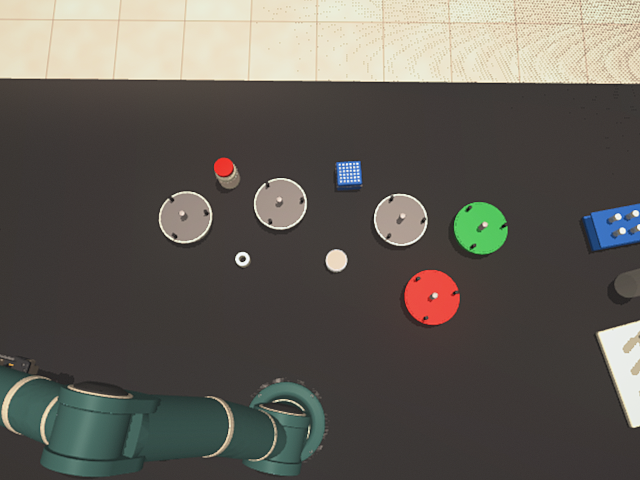

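Two look-alikes: green at top px (481,228) and red at (432,297). The white turntables are A (400,220), B (281,204) and C (186,217). The collar is at (243,259), the jar at (228,172), the tip box at (348,174) and the dishes at (336,260). I'll check the choice in one crop while I plan the approach to A.

```bash
cat >> h.py <<'E'
CEN=dict(a=(.5555,-.309),b=(.594,.030),c=(.553,.2935))
def yawR(psi): return R.from_euler('z',psi,degrees=True)*R.from_euler('y',90,degrees=True)
def pose():
    s=ctrl.read_state(); r=R.from_rotvec(s["eef_rot"]); z=r.as_matrix()[:,2]
    return np.array(s["tool_pos"]),r,np.degrees(np.arctan2(z[1],z[0])),s
def rows(wps,grip,p=None,r=None,dec=0):
    """wps: list of (xyz,psi,n): n rows to each waypoint; prints rows in tool axes"""
    if p is None: p,r,_,_=pose()
    out=[]
    for xyz,psi,n in wps:
        T=yawR(psi) ; p0=p; dr=(r.inv()*T).as_rotvec(); xyz=np.array(xyz)
        for k in range(n):
            pn=p0+(xyz-p0)*(k+1)/n; d=r.inv().apply(pn-p)*1000
            row=[round(v,dec) for v in d]+[round(v,1) for v in np.degrees(dr/n)]+[grip]
            out.append(row); p=p+r.apply(np.array(row[:3])/1000); r=r*R.from_rotvec(np.radians(row[3:6]))
    for i in range(0,len(out),5): print([[float(v) for v in q] for q in out[i:i+5]])
    return p,r
def on(c,phi,z,rad=.062):
    a=np.radians(phi); return [CEN[c][0]+rad*np.cos(a),CEN[c][1]+rad*np.sin(a),z]
E
python3 - <<'E'
from h import *
im=cv2.imread("pics/top0.png"); cv2.imwrite("pics/crop.png",cv2.resize(im[150:340,140:520],None,fx=2,fy=2,interpolation=cv2.INTER_CUBIC))
print(pose()[2])
rows([([.42,.47,.22],-40,6),([.53,.0,.2],-90,9),(on('a',126,.15),-144,6)],0)
E
```

```text
-13.170252526608252
[[0.0, -16.0, 50.0, 4.5, 0.0, -0.0, 0.0], [1.0, -12.0, 52.0, 4.5, 0.0, -0.0, 0.0], [0.0, -8.0, 52.0, 4.5, 0.0, -0.0, 0.0], [1.0, -4.0, 53.0, 4.5, 0.0, -0.0, 0.0], [0.0, 0.0, 53.0, 4.5, 0.0, -0.0, 0.0]]
[[1.0, 4.0, 52.0, 4.5, 0.0, -0.0, 0.0], [2.0, -32.0, 43.0, 5.5, 0.0, -0.0, 0.0], [2.0, -28.0, 46.0, 5.5, 0.0, -0.0, 0.0], [3.0, -23.0, 48.0, 5.5, 0.0, -0.0, 0.0], [2.0, -18.0, 51.0, 5.5, 0.0, -0.0, 0.0]]
[[2.0, -14.0, 52.0, 5.5, 0.0, -0.0, 0.0], [2.0, -8.0, 52.0, 5.5, 0.0, -0.0, 0.0], [2.0, -4.0, 54.0, 5.5, 0.0, -0.0, 0.0], [2.0, 2.0, 54.0, 5.5, 0.0, -0.0, 0.0], [3.0, 7.0, 53.0, 5.5, 0.0, -0.0, 0.0]]
[[8.0, -2.0, 43.0, 9.1, -0.0, -0.0, 0.0], [9.0, 5.0, 43.0, 9.1, -0.0, -0.0, 0.0], [8.0, 11.0, 42.0, 9.1, -0.0, -0.0, 0.0], [8.0, 18.0, 39.0, 9.1, -0.0, -0.0, 0.0], [8.0, 24.0, 36.0, 9.1, -0.0, -0.0, 0.0]]
[[9.0, 29.0, 32.0, 9.1, -0.0, -0.0, 0.0]]
```

View pics/crop.png

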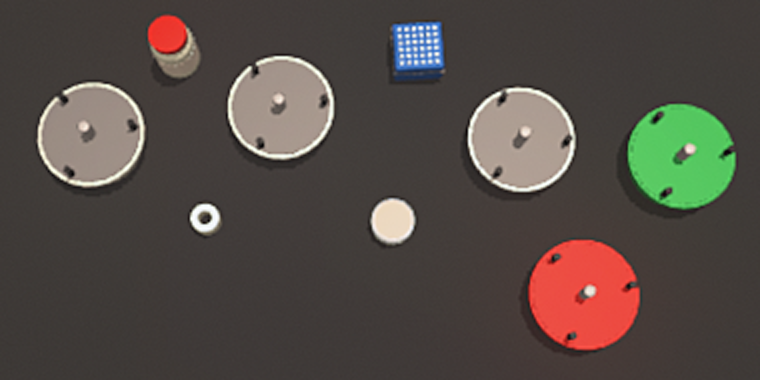

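The crop shows three white-rimmed turntables: A at (520,138), B (280,105) and C (90,133), each with three pins. The green and red ones are decoys. Moving to A.

arm_command([
  [0,-16,50,4.5,0,0,0],
  [1,-12,52,4.5,0,0,0],
  [0,-8,52,4.5,0,0,0],
  [1,-4,53,4.5,0,0,0],
  [0,0,53,4.5,0,0,0],
])

```text
clock: 1.42
tool_pos: [0.3754, 0.4967, 0.2203]
eef_rot: [0.49, 1.518, -0.487]
wrist_force: [-0.3, 0.5, -0.1]
grip_width: 0.0441
```

arm_command([
  [1,4,52,4.5,0,0,0],
  [2,-32,43,5.5,0,0,0],
  [2,-28,46,5.5,0,0,0],
  [3,-23,48,5.5,0,0,0],
  [2,-18,51,5.5,0,0,0],
])

```text
clock: 2.05
tool_pos: [0.4733, 0.2533, 0.2095]
eef_rot: [0.863, 1.396, -0.854]
wrist_force: [0.6, 1.1, 0.4]
grip_width: 0.0001
```

arm_command([
  [2,-14,52,5.5,0,0,0],
  [2,-8,52,5.5,0,0,0],
  [2,-4,54,5.5,0,0,0],
  [2,2,54,5.5,0,0,0],
  [3,7,53,5.5,0,0,0],
])

```text
clock: 2.68
tool_pos: [0.5297, -0.0172, 0.1986]
eef_rot: [1.238, 1.197, -1.221]
wrist_force: [1.7, 0.4, -0.9]
grip_width: 0.0008
```

```bash
python3 - <<'E'
from h import *
p,r,y,s=pose(); print(p,y,s["clock"],s["wrist_force"],s["grip_width"])
rows([(on('a',126,.15),-144,7)],0)
E
```

```text
[ 0.52968533 -0.01721666  0.19864511] -91.58818648398551 2.675 [ 1.66636466  0.37818047 -0.85313595] 0.0007986094756701481
[[7.0, -1.0, 35.0, 7.5, -0.1, -0.0, 0.0], [6.0, 4.0, 34.0, 7.5, -0.1, -0.0, 0.0], [7.0, 9.0, 33.0, 7.5, -0.1, -0.0, 0.0], [7.0, 12.0, 33.0, 7.5, -0.1, -0.0, 0.0], [7.0, 17.0, 30.0, 7.5, -0.1, -0.0, 0.0]]
[[7.0, 21.0, 28.0, 7.5, -0.1, -0.0, 0.0], [7.0, 24.0, 24.0, 7.5, -0.1, -0.0, 0.0]]
```

arm_command([
  [7,-1,35,7.5,0,0,0],
  [6,4,34,7.5,0,0,0],
  [7,9,33,7.5,0,0,0],
  [7,12,33,7.5,0,0,0],
  [7,17,30,7.5,0,0,0],
])

```text
clock: 3.3
tool_pos: [0.5213, -0.1973, 0.164]
eef_rot: [1.721, 0.79, -1.696]
wrist_force: [-0.1, 0.4, -0.6]
grip_width: 0.0005
```

arm_command([
  [7,21,28,7.5,0,0,0],
  [7,24,24,7.5,0,0,0],
  [0,0,0,0,0,0,0],
])

```text
clock: 3.68
tool_pos: [0.5166, -0.2708, 0.149]
eef_rot: [1.899, 0.576, -1.874]
wrist_force: [0.4, 0.1, -0.5]
grip_width: 0.0005
```

```bash
python3 - <<'E'
from h import *
p,r,y,s=pose(); print(p,y,s["clock"],s["wrist_force"])
for n in("top","scene"):
    im,d=ctrl.get_image(n); cv2.imwrite(f"pics/{n}1.png",im)
    for l in("pin_a","post_a"):
        print(n,l,[(round(q["score"],2),w(n,q["position"]).round(4).tolist()) for q in ctrl.place_of(n,l)])
rows([(on('a',126,.064),-144,4)],0)
im=cv2.imread("pics/scene1.png");cv2.imwrite("pics/crop1.png",cv2.resize(im[100:280,140:380],None,fx=3,fy=3,interpolation=cv2.INTER_CUBIC))
E
```

```text
[ 0.51658589 -0.27080467  0.14903723] -146.1872357644511 3.675 [ 0.36661871  0.08288981 -0.53410519]
top pin_a [(0.82, [0.4764, -0.5069, 0.0768]), (0.74, [0.5612, 0.2313, 0.0746]), (0.61, [0.2785, -0.3687, 0.0766]), (0.58, [0.5023, -0.2742, 0.0749])]
top post_a [(0.89, [0.5934, 0.0292, 0.0869]), (0.85, [0.531, -0.5334, 0.0885]), (0.75, [0.5532, 0.2916, 0.0894]), (0.74, [0.5549, -0.3076, 0.0906]), (0.56, [0.3372, -0.3875, 0.0911])]
scene pin_a [(0.88, [0.6037, -0.0347, 0.0783]), (0.8, [0.5647, 0.2327, 0.0782]), (0.69, [0.2815, -0.3755, 0.0787]), (0.61, [0.5023, -0.2773, 0.0807])]
scene post_a [(0.96, [0.526, -0.5365, 0.0938]), (0.9, [0.5515, 0.2938, 0.09]), (0.87, [0.5533, -0.3115, 0.092]), (0.75, [0.339, -0.3979, 0.0918]), (0.62, [0.5904, 0.0286, 0.0889]), (0.39, [0.5946, 0.0259, 0.0004])]
[[21.0, -1.0, -1.0, -0.4, -0.2, -0.0, 0.0], [22.0, -2.0, -1.0, -0.4, -0.2, -0.0, 0.0], [21.0, -1.0, -1.0, -0.4, -0.2, -0.0, 0.0], [22.0, -2.0, -1.0, -0.4, -0.2, -0.0, 0.0]]
```

View pics/crop1.png

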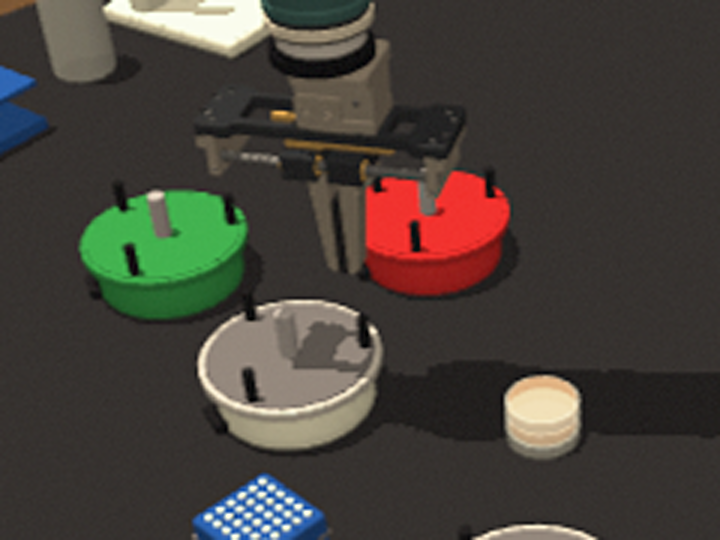

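arm_command([
  [0,-9,-9,-1,0,0,0],
  [0,0,0,0,0,0,0],
  [22,0,0,0,0,0,0],
  [22,0,0,0,0,0,0],
  [22,0,0,0,0,0,0],
])

```text
clock: 4.6
tool_pos: [0.525, -0.2495, 0.0845]
eef_rot: [1.886, 0.603, -1.845]
wrist_force: [-0.1, -0.3, 0.4]
grip_width: 0.0004
```

arm_command([
  [10,0,0,0,0,0,0],
  [5,0,0,0,0,0,0],
  [0,0,0,0,0,0,0],
])

```text
clock: 4.97
tool_pos: [0.5251, -0.2487, 0.0685]
eef_rot: [1.885, 0.605, -1.846]
wrist_force: [0.3, 0.7, 0.1]
grip_width: 0.0002
```

```bash
cat >> h.py <<'E'
def rep(c):
    p,r,y,s=pose(); v=p[:2]-np.array(CEN[c]); f=s["wrist_force"]
    print("p",p.round(4),"psi",round(y,1),"t",round(s["clock"],2),"F",np.round(f,2),"Ftool",r.inv().apply(f).round(2),"phi",np.degrees(np.arctan2(v[1],v[0])).round(1),"rad",np.hypot(*v).round(4))
E
sed -i 's/a=(.5555,-.309)/a=(.554,-.3095)/' h.py
python3 -c "
from h import *
rep('a')"
```

```text
p [ 0.5251 -0.2487  0.0685] psi -144.3 t 4.97 F [0.35 0.74 0.07] Ftool [-0.06 -0.39 -0.71] phi 115.4 rad 0.0673
```

arm_command([
  [2,1,3,0,0,0,0],
  [2,1,3,0,0,0,0],
  [0,1,3,0,0,0,0],
  [0,1,2,-1,0,0,0],
  [0,0,1,-1,0,0,0],
])

```text
clock: 5.6
tool_pos: [0.5181, -0.2605, 0.0657]
eef_rot: [1.863, 0.632, -1.82]
wrist_force: [-0.7, 0.4, 0.0]
grip_width: 0.0004
```

arm_command([
  [0,0,1,-1,0,0,0],
  [0,0,1,-1,0,0,0],
  [0,0,1,-1,0,0,0],
  [0,0,1,-1,0,0,0],
  [0,0,1,-1,0,0,0],
])

```text
clock: 6.22
tool_pos: [0.5142, -0.2637, 0.0657]
eef_rot: [1.802, 0.705, -1.759]
wrist_force: [0.4, -0.5, -0.1]
grip_width: 0.0002
```

```bash
python3 -c "
from h import *
rep('a')"
```

```text
p [ 0.5142 -0.2637  0.0657] psi -136.8 t 6.22 F [ 0.43 -0.5  -0.1 ] Ftool [0.11 0.65 0.03] phi 131.0 rad 0.0607
```

arm_command([
  [0,0,1.5,-1,0,0,0],
  [0,0,1.5,-1,0,0,0],
  [0,0,1.5,-1,0,0,0],
  [0,0,1.5,-1.5,0,0,0],
  [0,0,2,-1.5,0,0,0],
])

```text
clock: 6.85
tool_pos: [0.5082, -0.2698, 0.0655]
eef_rot: [1.727, 0.788, -1.685]
wrist_force: [0.5, 0.0, -0.8]
grip_width: 0.0004
```

arm_command([
  [0,0,2,-2,0,0,0],
  [0,0,2,-2,0,0,0],
  [0,0,2,-2,0,0,0],
  [0,0.1,2,-2,0,0,0],
  [0,0.1,2,-2,0,0,0],
])

```text
clock: 7.48
tool_pos: [0.502, -0.2786, 0.0653]
eef_rot: [1.598, 0.915, -1.558]
wrist_force: [0.1, -0.5, -0.2]
grip_width: 0.0007
```

```bash
python3 -c "
from h import *
rep('a')"
```

```text
p [ 0.502  -0.2786  0.0653] psi -119.6 t 7.47 F [ 0.14 -0.47 -0.22] Ftool [0.22 0.35 0.34] phi 149.3 rad 0.0605
```

arm_command([
  [0,0.1,2.5,-2.5,0,0,0],
  [0,0,3,-3,0,0,0],
  [0,0,3.5,-3.5,0,0,0],
  [0,0,4,-4,0,0,0],
  [0,0,4,-4,0,0,0],
])

```text
clock: 8.1
tool_pos: [0.4953, -0.295, 0.065]
eef_rot: [1.375, 1.099, -1.338]
wrist_force: [-0.2, -0.1, -0.1]
grip_width: 0.0007
```

arm_command([
  [0,0,4,-4,0,0,0],
  [0,0,4,-4,0,0,0],
  [0,0,4,-4,0,0,0],
  [0,0,4,-4,0,0,0],
  [0,0,4,-4,0,0,0],
])

```text
clock: 8.72
tool_pos: [0.4936, -0.3161, 0.0648]
eef_rot: [1.103, 1.271, -1.07]
wrist_force: [-0.3, 0.5, -0.9]
grip_width: 0.0009
```

```bash
python3 -c "
from h import *
rep('a')
for n in('top','scene'):
    im,d=ctrl.get_image(n); cv2.imwrite(f'pics/{n}2.png',im)
    print([(round(q['score'],2),w(n,q['position']).round(4).tolist()) for q in ctrl.place_of(n,'pin_a')])
"
```

```text
p [ 0.4936 -0.3161  0.0648] psi -80.7 t 8.72 F [-0.3   0.53 -0.86] Ftool [ 0.86 -0.23 -0.56] phi -173.7 rad 0.0608
[(0.91, [0.277, -0.3707, 0.0781]), (0.88, [0.4777, -0.5061, 0.0745]), (0.83, [0.6011, -0.0306, 0.0746]), (0.6, [0.5624, 0.2336, 0.0708]), (0.17, [0.5965, 0.0286, -0.0013])]
[(0.94, [0.2812, -0.3752, 0.081]), (0.91, [0.6058, -0.035, 0.0813]), (0.78, [0.4936, -0.3357, 0.0784]), (0.77, [0.476, -0.5069, 0.0805]), (0.71, [0.5641, 0.2333, 0.0769])]
```

arm_command([
  [0,-0.2,4.5,-3,0,0,0],
  [0,0,4.5,-4,0,0,0],
  [0,0,4.5,-4,0,0,0],
  [0,0,4.5,-4.3,0,0,0],
  [0,0,4.5,-4.3,0,0,0],
])

```text
clock: 9.55
tool_pos: [0.4999, -0.3358, 0.0643]
eef_rot: [0.839, 1.396, -0.81]
wrist_force: [-0.6, -0.1, 0.9]
grip_width: 0.0003
```

arm_command([
  [0,0,4.5,-4.3,0,0,0],
  [0,0,4.5,-4.3,0,0,0],
  [0,0,4.5,-4.3,0,0,0],
  [0,0,4.5,-4.3,0,0,0],
  [0,0,4.5,-4.3,0,0,0],
])

```text
clock: 10.18
tool_pos: [0.5139, -0.3523, 0.0638]
eef_rot: [0.54, 1.492, -0.515]
wrist_force: [-0.3, -0.7, -0.6]
grip_width: 0.0004
```

arm_command([
  [0,0,4.5,-4.3,0,0,0],
  [0,0,4.5,-4.3,0,0,0],
  [0,0,4.5,-4.3,0,0,0],
  [0,0,4.5,-4.3,0,0,0],
  [0,0,4.5,-4.3,0,0,0],
])

```text
clock: 10.8
tool_pos: [0.5335, -0.3622, 0.0632]
eef_rot: [0.237, 1.545, -0.217]
wrist_force: [-0.2, 0.2, 0.9]
grip_width: 0.0004
```

arm_command([
  [0,0,4.5,-4.3,0,0,0],
  [0,0,4.5,-4.3,0,0,0],
  [0,0,4.5,-4.3,0,0,0],
  [0,0,4.5,-4.3,0,0,0],
  [0,0,3,-2,0,0,0],
])

```text
clock: 11.42
tool_pos: [0.5544, -0.364, 0.0626]
eef_rot: [-0.034, 1.557, 0.051]
wrist_force: [0.2, 0.1, -0.5]
grip_width: -0.0
```

```bash
python3 -c "
from h import *
rep('a')
for n in('top','scene'):
    im,d=ctrl.get_image(n); cv2.imwrite(f'pics/{n}3.png',im)
    print([(round(q['score'],2),w(n,q['position']).round(4).tolist()) for q in ctrl.place_of(n,'pin_a')])
im=cv2.imread('pics/scene3.png');cv2.imwrite('pics/crop3.png',cv2.resize(im[130:270,160:340],None,fx=4,fy=4,interpolation=cv2.INTER_CUBIC))
"
```

```text
p [ 0.5544 -0.364   0.0626] psi 3.1 t 11.43 F [ 0.2   0.12 -0.51] Ftool [0.51 0.1  0.2 ] phi -89.6 rad 0.0545
[(0.79, [0.477, -0.5072, 0.0779]), (0.74, [0.6056, -0.0343, 0.0756]), (0.73, [0.2773, -0.3686, 0.0752]), (0.64, [0.5624, 0.2326, 0.0727])]
[(0.78, [0.5611, 0.229, 0.0751]), (0.67, [0.6009, -0.0329, 0.0801]), (0.66, [0.5708, -0.3726, 0.0768]), (0.65, [0.2799, -0.3763, 0.0796]), (0.32, [0.4365, -0.1336, 0.0021])]
```

View pics/crop3.png

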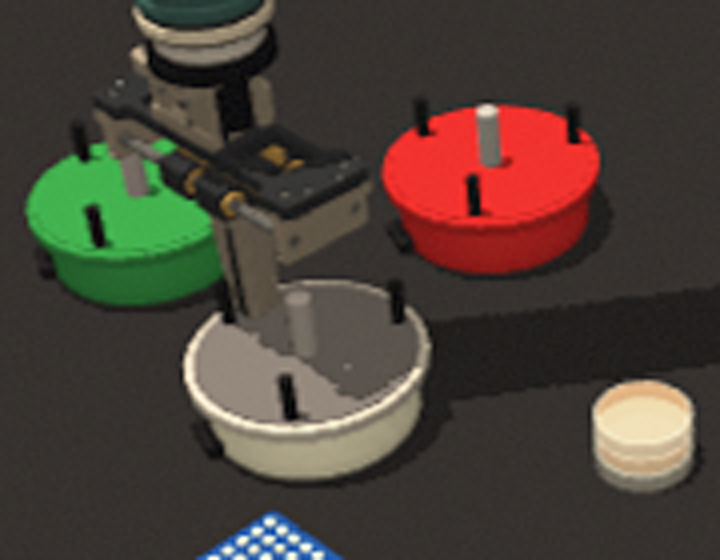

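```bash
sed -i 's/b=(.594,.030)/b=(.593,.0292)/' h.py; python3 - <<'E'
from h import *
p,r,y,s=pose()
q=p+[-.003,0,.09]
rows([(q,3,3),(on('b',-55,.15),35,7)],0)
E
```

```text
[[-30.0, 0.0, -1.0, 0.0, 0.3, -0.2, 0.0], [-30.0, 1.0, -0.0, 0.0, 0.3, -0.2, 0.0], [-30.0, -0.0, -1.0, 0.0, 0.3, -0.2, 0.0], [0.0, 48.0, 14.0, -4.6, -0.0, -0.0, 0.0], [1.0, 47.0, 17.0, -4.6, -0.0, -0.0, 0.0]]
[[0.0, 46.0, 21.0, -4.6, -0.0, -0.0, 0.0], [0.0, 43.0, 25.0, -4.6, -0.0, -0.0, 0.0], [1.0, 42.0, 28.0, -4.6, -0.0, -0.0, 0.0], [0.0, 39.0, 31.0, -4.6, -0.0, -0.0, 0.0], [1.0, 36.0, 35.0, -4.6, -0.0, -0.0, 0.0]]
```

arm_command([
  [-30,0,-2,0,0.5,-0.3,0],
  [-30,0,0,0,0.5,-0.3,0],
  [-30,0,0,0,0.3,-0.2,0],
  [0,48,14,-4.6,0,0,0],
  [1,47,17,-4.6,0,0,0],
])

```text
clock: 12.25
tool_pos: [0.5716, -0.2708, 0.1534]
eef_rot: [-0.164, 1.577, 0.156]
wrist_force: [1.1, 0.5, -0.8]
grip_width: 0.0005
```

arm_command([
  [0,46,21,-4.6,0,0,0],
  [0,43,25,-4.6,0,0,0],
  [1,42,28,-4.6,0,0,0],
  [0,39,31,-4.6,0,0,0],
  [1,25,25,-4.6,0,0,0],
])

```text
clock: 12.88
tool_pos: [0.6261, -0.0333, 0.1503]
eef_rot: [-0.484, 1.529, 0.478]
wrist_force: [-0.4, 0.6, -0.1]
grip_width: 0.0002
```

arm_command([
  [0,5,5,0,0,0,0],
  [0,0,0,0,0,0,0],
])

```text
clock: 13.12
tool_pos: [0.6271, -0.0242, 0.1501]
eef_rot: [-0.485, 1.529, 0.479]
wrist_force: [0.9, -0.7, -0.0]
grip_width: 0.0005
```

```bash
python3 - <<'E'
from h import *
rep('b')
for n in('top','scene'):
    im,d=ctrl.get_image(n); cv2.imwrite(f'pics/{n}4.png',im)
    for l in("pin_a","post_a"):print([(round(q['score'],2),w(n,q['position']).round(4).tolist()) for q in ctrl.place_of(n,l)])
rows([(on('b',-55,.14),35,1),(on('b',-55,.064),35,4)],0)
E
```

```text
p [ 0.6271 -0.0242  0.1501] psi 35.2 t 13.12 F [ 0.9  -0.68 -0.03] Ftool [ 0.03 -1.07  0.35] phi -57.5 rad 0.0634
[(0.95, [0.2762, -0.3724, 0.0779]), (0.81, [0.4749, -0.5066, 0.0747]), (0.68, [0.5701, -0.3702, 0.0746]), (0.61, [0.5627, 0.2349, 0.0761])]
[(0.92, [0.5525, -0.3061, 0.0911]), (0.85, [0.5926, 0.0285, 0.0862]), (0.8, [0.3387, -0.3904, 0.0895]), (0.62, [0.556, 0.293, 0.089]), (0.55, [0.5337, -0.5323, 0.0907])]
[(0.84, [0.4731, -0.511, 0.082]), (0.71, [0.6008, -0.0371, 0.0836]), (0.7, [0.5695, -0.3751, 0.0779]), (0.57, [0.5677, 0.2327, 0.0775]), (0.46, [0.2801, -0.3788, 0.0798])]
[(0.97, [0.5516, 0.2933, 0.0923]), (0.67, [0.5918, 0.0281, 0.0906]), (0.67, [0.5297, -0.5398, 0.0925]), (0.27, [0.682, 0.1831, 0.0024])]
[[10.0, 2.0, 3.0, 0.2, -0.7, -0.0, 0.0], [19.0, -0.0, 0.0, -0.0, 0.0, -0.0, 0.0], [19.0, -0.0, 0.0, -0.0, 0.0, -0.0, 0.0], [19.0, -0.0, 0.0, -0.0, 0.0, -0.0, 0.0], [19.0, -0.0, 0.0, -0.0, 0.0, -0.0, 0.0]]
```

arm_command([
  [10,2,2,0,-0.7,0,0],
  [20,0,0,0,0,0,0],
  [20,0,0,0,0,0,0],
  [18,0,0,0,0,0,0],
  [14,0,0,0,0,0,0],
])

```text
clock: 14.05
tool_pos: [0.6277, -0.0242, 0.0647]
eef_rot: [-0.477, 1.515, 0.477]
wrist_force: [-0.4, 0.2, -0.4]
grip_width: 0.0003
```

arm_command([
  [2,0,-2,0,0,0,0],
  [0,0,-2,1,0,0,0],
])

```text
clock: 14.3
tool_pos: [0.6237, -0.0265, 0.0612]
eef_rot: [-0.463, 1.52, 0.464]
wrist_force: [-0.1, -0.8, -1.1]
grip_width: 0.0005
```

```bash
python3 -c "
from h import *
rep('b')"
```

```text
p [ 0.6237 -0.0265  0.0612] psi 33.9 t 14.3 F [-0.13 -0.77 -1.07] Ftool [ 1.07 -0.57 -0.54] phi -61.2 rad 0.0636
```

arm_command([
  [-0.5,0,-1,2,0,0,0],
  [0,0,-1,2,0,0,0],
  [0,0,-1,2,0,0,0],
  [0,0,-1,1.5,0,0,0],
  [0,0,-1,1.5,0,0,0],
])

```text
clock: 14.92
tool_pos: [0.6204, -0.0292, 0.064]
eef_rot: [-0.332, 1.54, 0.332]
wrist_force: [-0.4, 0.2, 0.2]
grip_width: 0.0003
```

arm_command([
  [0,0,-1,1.5,0,0,0],
  [0,0,-1,1,0,0,0],
  [0,0,-1,1,0,0,0],
  [0,0,-1,1,0,0,0],
  [0,0,-1,1,0,0,0],
])

```text
clock: 15.55
tool_pos: [0.6166, -0.0309, 0.0642]
eef_rot: [-0.251, 1.549, 0.251]
wrist_force: [2.0, 1.0, -1.1]
grip_width: 0.0003
```

arm_command([
  [0,0,-1.5,1.5,0,0,0],
  [0,0,-1.5,1.5,0,0,0],
  [0,0,-2,2,0,0,0],
  [0,0,-2,2,0,0,0],
  [0,0,-2,2,0,0,0],
])

```text
clock: 16.18
tool_pos: [0.6086, -0.0333, 0.0644]
eef_rot: [-0.119, 1.557, 0.12]
wrist_force: [3.1, 0.1, -1.5]
grip_width: 0.0001
```

```bash
python3 -c "
from h import *
rep('b')"
```

```text
p [ 0.6086 -0.0333  0.0644] psi 8.7 t 16.18 F [ 3.08  0.13 -1.52] Ftool [ 1.55 -0.33  3.05] phi -76.0 rad 0.0644
```

arm_command([
  [0,0.3,-3,2,0,0,0],
  [0,0.3,-3.5,2.5,0,0,0],
  [0,0.2,-4,3,0,0,0],
  [0,0.2,-4,3.5,0,0,0],
  [0,0.2,-4,3.5,0,0,0],
])

```text
clock: 16.8
tool_pos: [0.5892, -0.0334, 0.0644]
eef_rot: [0.093, 1.558, -0.09]
wrist_force: [3.1, -0.5, -0.9]
grip_width: 0.0003
```

arm_command([
  [0,0.2,-4,3.5,0,0,0],
  [0,0.2,-4,3.5,0,0,0],
  [0,0.2,-4,3.5,0,0,0],
  [0,0.2,-4,3.5,0,0,0],
  [0,0.2,-4,3.5,0,0,0],
])

```text
clock: 17.42
tool_pos: [0.5699, -0.0278, 0.0649]
eef_rot: [0.348, 1.53, -0.341]
wrist_force: [3.0, 0.0, -1.0]
grip_width: 0.0003
```

arm_command([
  [0,0.2,-4,3.5,0,0,0],
  [0,0.2,-4,3.5,0,0,0],
  [0,0.2,-4,3.5,0,0,0],
  [0,0.2,-4,3.5,0,0,0],
  [0,0.2,-4,3.5,0,0,0],
])

```text
clock: 18.05
tool_pos: [0.5538, -0.0178, 0.0658]
eef_rot: [0.601, 1.471, -0.591]
wrist_force: [2.3, -1.8, -0.1]
grip_width: 0.0006
```

```bash
python3 -c "
from h import *
rep('b')
for n in('top','scene'):
    im,d=ctrl.get_image(n)
    print([(round(q['score'],2),w(n,q['position']).round(4).tolist()) for q in ctrl.place_of(n,'pin_a')])
"
```

```text
p [ 0.5538 -0.0178  0.0658] psi -43.8 t 18.05 F [ 2.29 -1.8  -0.12] Ftool [0.16 0.28 2.89] phi -129.8 rad 0.0611
[(0.97, [0.2777, -0.372, 0.0755]), (0.82, [0.5624, 0.2306, 0.0738]), (0.77, [0.4729, -0.5062, 0.0744]), (0.75, [0.5691, -0.3695, 0.0745])]
[(0.81, [0.5677, -0.3717, 0.0794]), (0.73, [0.5655, 0.2316, 0.0751]), (0.64, [0.5427, -0.0013, 0.0806]), (0.56, [0.4769, -0.5089, 0.0815])]
```

arm_command([
  [0,0,-4,3,0,0,0],
  [0,0,-4,3,0,0,0],
  [0,0,-4,3.4,0,0,0],
  [0,0,-4,3.5,0,0,0],
  [0,0,-4,3.5,0,0,0],
])

```text
clock: 18.88
tool_pos: [0.5425, -0.0053, 0.0659]
eef_rot: [0.827, 1.391, -0.813]
wrist_force: [2.0, -2.9, -0.9]
grip_width: 0.0005
```

arm_command([
  [0,0,-4,3.5,0,0,0],
  [0,0,-4,3.5,0,0,0],
  [0,0,-4,3.5,0,0,0],
  [0,0,-4,3.5,0,0,0],
  [0,0,-4,3.5,0,0,0],
])

```text
clock: 19.5
tool_pos: [0.5358, 0.0087, 0.0659]
eef_rot: [1.067, 1.275, -1.051]
wrist_force: [2.0, -2.1, -0.4]
grip_width: 0.0006
```

arm_command([
  [0,0,-4,3.5,0,0,0],
  [0,0,-4,3.5,0,0,0],
  [0,0,-4,3.5,0,0,0],
  [0,0,-4,3.5,0,0,0],
  [0,0,-4,3.5,0,0,0],
])

```text
clock: 20.12
tool_pos: [0.5327, 0.0237, 0.0657]
eef_rot: [1.299, 1.13, -1.287]
wrist_force: [0.1, -1.3, 1.4]
grip_width: 0.0005
```

arm_command([
  [0,0,-4,3.5,0,0,0],
  [0,0,-4,3.5,0,0,0],
  [0,0,-4,3.5,0,0,0],
  [0,0,-2,2,0,0,0],
  [0,0,-1,1,0,0,0],
])

```text
clock: 20.75
tool_pos: [0.5323, 0.0344, 0.0649]
eef_rot: [1.469, 0.997, -1.467]
wrist_force: [-0.7, -1.7, 1.0]
grip_width: 0.0003
```

```bash
python3 -c "
from h import *
rep('b')
for n in('top','scene'):
    im,d=ctrl.get_image(n)
    print([(round(q['score'],2),w(n,q['position']).round(4).tolist()) for q in ctrl.place_of(n,'pin_a')])
p,r,y,s=pose()
q=p+r.apply([-.09,0,.004])
# C cw push, y inward psi=phi+90
print(q)
"
```

```text
p [0.5323 0.0344 0.0649] psi -110.9 t 20.75 F [-0.71 -1.74  1.02] Ftool [-1.01 -0.03  1.88] phi 175.1 rad 0.0609
[(0.95, [0.5623, 0.2358, 0.0747]), (0.89, [0.2772, -0.3711, 0.0769]), (0.83, [0.5384, 0.0483, 0.0768]), (0.8, [0.475, -0.5084, 0.0755]), (0.61, [0.5675, -0.3688, 0.0729])]
[(0.9, [0.5383, 0.0477, 0.0787]), (0.82, [0.5685, -0.3706, 0.0789]), (0.78, [0.5633, 0.2319, 0.0739]), (0.56, [0.2781, -0.3746, 0.0783]), (0.55, [0.4754, -0.5082, 0.0794])]
[0.52999986 0.03206856 0.15487973]
```

arm_command([
  [0,-0.6,-2,0,0,0,0],
  [0,-0.6,-3,0,0,0,0],
  [0,-0.3,-4,0,0,0,0],
  [0,0,-4,1,0,0,0],
  [0,0,-4,2,0,0,0],
])

```text
clock: 21.58
tool_pos: [0.5381, 0.0513, 0.0648]
eef_rot: [1.509, 0.962, -1.503]
wrist_force: [-0.6, -2.8, 0.5]
grip_width: 0.0003
```

arm_command([
  [0,0,-4,3,0,0,0],
  [0,0,-4,3,0,0,0],
  [0,0,-3,2,0,0,0],
  [0,0,-1,0,0,0,0],
])

```text
clock: 22.08
tool_pos: [0.5429, 0.0636, 0.0643]
eef_rot: [1.61, 0.868, -1.606]
wrist_force: [-0.7, -3.1, 1.3]
grip_width: 0.0005
```

```bash
python3 -c "
from h import *
rep('b')
for n in('top','scene'):
    im,d=ctrl.get_image(n)
    print([(round(q['score'],2),w(n,q['position']).round(4).tolist()) for q in ctrl.place_of(n,'pin_a')])
"
```

```text
p [0.5429 0.0636 0.0643] psi -122.4 t 22.07 F [-0.65 -3.08  1.28] Ftool [-1.25  1.12  2.95] phi 145.5 rad 0.0607
[(0.87, [0.5694, -0.369, 0.0741]), (0.78, [0.4781, -0.5063, 0.0746]), (0.66, [0.2775, -0.3679, 0.0764]), (0.64, [0.5532, 0.0725, 0.0758]), (0.61, [0.5638, 0.2306, 0.0749])]
[(0.95, [0.5561, 0.073, 0.0788]), (0.82, [0.5634, 0.2298, 0.0795]), (0.82, [0.4765, -0.5073, 0.0789]), (0.64, [0.5698, -0.3714, 0.0798]), (0.64, [0.282, -0.3769, 0.0777])]
```

```bash
sed -i 's/c=(.553,.2935)/c=(.553,.293)/' h.py; python3 - <<'E'
from h import *
p,r,y,s=pose()
q=p+r.apply([-.09,0,.004])
rows([(q,-122,3),(on('c',135,.14),-133,7)],0)
E
```

```text
[[-30.0, 0.0, 1.0, -0.1, 0.1, -0.3, 0.0], [-30.0, -0.0, 2.0, -0.1, 0.1, -0.3, 0.0], [-30.0, -0.0, 1.0, -0.1, 0.1, -0.3, 0.0], [2.0, -25.0, -31.0, 1.6, -0.0, 0.0, 0.0], [2.0, -25.0, -30.0, 1.6, -0.0, 0.0, 0.0]]
[[2.0, -27.0, -30.0, 1.6, -0.0, 0.0, 0.0], [2.0, -27.0, -29.0, 1.6, -0.0, 0.0, 0.0], [2.0, -28.0, -28.0, 1.6, -0.0, 0.0, 0.0], [2.0, -29.0, -27.0, 1.6, -0.0, 0.0, 0.0], [2.0, -29.0, -27.0, 1.6, -0.0, 0.0, 0.0]]
```

arm_command([
  [-15,0,3,0,0,0,0],
  [-35,0,1,0,0,-0.3,0],
  [-40,0,1,0,0,-0.3,0],
  [2,-25,-31,1.6,0,0,0],
  [2,-25,-30,1.6,0,0,0],
])

```text
clock: 22.9
tool_pos: [0.5332, 0.1385, 0.1583]
eef_rot: [1.66, 0.837, -1.65]
wrist_force: [-0.5, -0.1, 0.4]
grip_width: 0.0004
```

arm_command([
  [2,-27,-30,1.6,0,0,0],
  [2,-27,-29,1.6,0,0,0],
  [2,-28,-28,1.6,0,0,0],
  [2,-29,-27,1.6,0,0,0],
  [2,-23,-18,1.6,0,0,0],
])

```text
clock: 23.52
tool_pos: [0.513, 0.3349, 0.1555]
eef_rot: [1.767, 0.74, -1.738]
wrist_force: [1.1, 0.8, 1.1]
grip_width: 0.0005
```

arm_command([
  [0,-2,-2,0,0,0,0],
  [0,0,0,0,0,0,0],
])

```text
clock: 23.78
tool_pos: [0.5124, 0.3395, 0.1569]
eef_rot: [1.766, 0.744, -1.734]
wrist_force: [-0.3, -0.3, 0.6]
grip_width: 0.0002
```

```bash
python3 - <<'E'
from h import *
rep('c')
rows([(on('c',135,.14),-133,1),(on('c',135,.064),-133,4)],0)
E
```

```text
p [0.5124 0.3395 0.1569] psi -134.1 t 23.77 F [-0.29 -0.31  0.61] Ftool [-0.62  0.01  0.41] phi 131.1 rad 0.0617
[[17.0, -1.0, 4.0, -1.1, -0.9, -0.2, 0.0], [19.0, 0.0, 0.0, 0.0, -0.0, -0.0, 0.0], [19.0, 0.0, 0.0, 0.0, -0.0, -0.0, 0.0], [19.0, 0.0, 0.0, 0.0, -0.0, -0.0, 0.0], [19.0, 0.0, 0.0, 0.0, -0.0, -0.0, 0.0]]
```

arm_command([
  [20,0,1,0,-0.9,0,0],
  [25,0,0,0,0,0,0],
  [25,0,0,0,0,0,0],
  [16,0,0,0,0,0,0],
  [6,0,0,0,0,0,0],
])

```text
clock: 24.4
tool_pos: [0.514, 0.3314, 0.0599]
eef_rot: [1.752, 0.729, -1.754]
wrist_force: [-0.1, 2.0, 0.1]
grip_width: 0.0006
```

arm_command([
  [0,0,2,0,0,0,0],
  [0,0,2,-1,0,0,0],
  [0,0,1.5,-1,0,0,0],
  [0,0,1,-1,0,0,0],
  [0,0,1,-1,0,0,0],
])

```text
clock: 25.02
tool_pos: [0.5097, 0.3259, 0.0618]
eef_rot: [1.706, 0.785, -1.703]
wrist_force: [0.3, 0.4, 0.4]
grip_width: 0.0004
```

```bash
python3 - <<'E'
from h import *
rep('c')
E
```

```text
p [0.5097 0.3259 0.0618] psi -130.3 t 25.02 F [0.34 0.41 0.42] Ftool [-0.42 -0.01 -0.53] phi 142.8 rad 0.0543
```

arm_command([
  [0,-0.8,1,-1,0,0,0],
  [0,-0.8,1,-1,0,0,0],
  [0,-0.8,1,-1,0,0,0],
  [0,-0.8,1,-1,0,0,0],
  [0,-0.8,1,-1,0,0,0],
])

```text
clock: 25.65
tool_pos: [0.5031, 0.3245, 0.062]
eef_rot: [1.643, 0.851, -1.639]
wrist_force: [0.1, -0.7, 0.4]
grip_width: 0.0004
```

arm_command([
  [0,-0.5,1.5,-1,0,0,0],
  [0,-0.5,1.5,-1.5,0,0,0],
  [0,-0.5,2,-2,0,0,0],
  [0,-0.2,2,-2,0,0,0],
  [0,0,2,-2,0,0,0],
])

```text
clock: 26.28
tool_pos: [0.4965, 0.3174, 0.062]
eef_rot: [1.533, 0.956, -1.53]
wrist_force: [0.4, 0.0, -0.6]
grip_width: 0.0006
```

arm_command([
  [0,0,2.5,-2.5,0,0,0],
  [0,0,3,-3,0,0,0],
  [0,0,3.5,-3.5,0,0,0],
  [0,0,4,-4,0,0,0],
  [0,0,4,-4,0,0,0],
])

```text
clock: 26.9
tool_pos: [0.4909, 0.3004, 0.0621]
eef_rot: [1.31, 1.135, -1.308]
wrist_force: [0.4, 0.3, -0.5]
grip_width: 0.0007
```

```bash
python3 -c "
from h import *
rep('c')
for n in('top','scene'):
    im,d=ctrl.get_image(n)
    print([(round(q['score'],2),w(n,q['position']).round(4).tolist()) for q in ctrl.place_of(n,'pin_a')])
"
```

```text
p [0.4909 0.3004 0.0621] psi -97.9 t 26.9 F [ 0.35  0.33 -0.45] Ftool [ 0.45  0.3  -0.37] phi 173.2 rad 0.0626
[(0.91, [0.4774, -0.5081, 0.0763]), (0.88, [0.5882, 0.2449, 0.0775]), (0.88, [0.2761, -0.3726, 0.0785]), (0.61, [0.556, 0.0715, 0.0794]), (0.56, [0.5676, -0.3677, 0.0717])]
[(0.97, [0.5706, -0.3679, 0.0788]), (0.97, [0.4764, -0.5062, 0.0798]), (0.91, [0.5553, 0.0726, 0.0763]), (0.9, [0.5921, 0.2466, 0.0767])]
```

arm_command([
  [0,0,3,-3,0,0,0],
  [0,0,4.5,-4.2,0,0,0],
  [0,0,4.5,-4.2,0,0,0],
  [0,0,4.5,-4.2,0,0,0],
  [0,0,4.5,-4.2,0,0,0],
])

```text
clock: 27.72
tool_pos: [0.4909, 0.281, 0.062]
eef_rot: [1.051, 1.296, -1.05]
wrist_force: [0.6, -0.4, -0.6]
grip_width: 0.0005
```

arm_command([
  [0,0,4.5,-4.2,0,0,0],
  [0,0,4.5,-4.2,0,0,0],
  [0,0,4.5,-4.2,0,0,0],
  [0,0,4.5,-4.2,0,0,0],
  [0,0,4.5,-4.2,0,0,0],
])

```text
clock: 28.35
tool_pos: [0.4991, 0.2607, 0.062]
eef_rot: [0.764, 1.426, -0.765]
wrist_force: [-0.2, 0.5, 0.3]
grip_width: 0.0002
```

arm_command([
  [0,0,4.5,-4,0,0,0],
  [0,0,4.5,-4,0,0,0],
  [0,0,4.5,-4,0,0,0],
  [0,0,4.5,-4,0,0,0],
  [0,0,4.5,-4,0,0,0],
])

```text
clock: 28.98
tool_pos: [0.5146, 0.2445, 0.0619]
eef_rot: [0.487, 1.509, -0.489]
wrist_force: [-0.2, 0.7, -0.2]
grip_width: 0.0004
```

```bash
python3 -c "
from h import *
rep('c')"
```

```text
p [0.5146 0.2445 0.0619] psi -35.7 t 28.98 F [-0.21  0.72 -0.19] Ftool [ 0.19  0.47 -0.59] phi -128.3 rad 0.0619
```

arm_command([
  [0,0,4.5,-4,0,0,0],
  [0,0,4.5,-4,0,0,0],
  [0,0,4.5,-4,0,0,0],
  [0,0,4.5,-4,0,0,0],
  [0,0,4.5,-4,0,0,0],
])

```text
clock: 29.6
tool_pos: [0.5352, 0.2345, 0.0616]
eef_rot: [0.206, 1.555, -0.211]
wrist_force: [-0.1, 0.0, -0.3]
grip_width: 0.0002
```

arm_command([
  [0,0,4.5,-4,0,0,0],
  [0,0,4.5,-4,0,0,0],
  [0,0,4.5,-4,0,0,0],
  [0,0,4.5,-4,0,0,0],
  [0,0,4.5,-4,0,0,0],
])

```text
clock: 30.22
tool_pos: [0.5583, 0.232, 0.0611]
eef_rot: [-0.076, 1.565, 0.068]
wrist_force: [0.1, -0.0, -0.6]
grip_width: 0.0004
```

arm_command([
  [0,0,4.5,-4,0,0,0],
  [0,0,4.5,-4,0,0,0],
  [0,0,4,-4,0,0,0],
  [0,0,3,-3,0,0,0],
  [0,0,1,0,0,0,0],
])

```text
clock: 30.85
tool_pos: [0.5758, 0.2358, 0.0603]
eef_rot: [-0.286, 1.55, 0.276]
wrist_force: [0.2, 0.5, -0.2]
grip_width: 0.0007
```

```bash
python3 -c "
from h import *
rep('c')
for n in('top','scene'):
    im,d=ctrl.get_image(n); cv2.imwrite(f'pics/{n}6.png',im)
    print([(round(q['score'],2),w(n,q['position']).round(4).tolist()) for q in ctrl.place_of(n,'pin_a')])
"
```

```text
p [0.5758 0.2358 0.0603] psi 20.5 t 30.85 F [ 0.23  0.48 -0.24] Ftool [0.24 0.37 0.38] phi -68.3 rad 0.0616
[(0.91, [0.5667, -0.3702, 0.0726]), (0.67, [0.5569, 0.0752, 0.0755]), (0.61, [0.2767, -0.375, 0.0767]), (0.57, [0.475, -0.5087, 0.0741]), (0.5, [0.5785, 0.3507, 0.0736])]
[(0.97, [0.5793, 0.3517, 0.0746]), (0.76, [0.4772, -0.5067, 0.0788]), (0.62, [0.558, 0.0734, 0.0796]), (0.57, [0.5657, -0.3689, 0.0783])]
```

```bash
python3 - <<'E'
from h import *
for n in('top','scene'):
    for i in range(2):
        im,d=ctrl.get_image(n); C=cloud(n,d)
        for l,g in(("collar",(.44,.13)),("post_a",CEN['b'])):
            for q in ctrl.place_of(n,l):
                P=w(n,q["position"])
                if np.hypot(P[0]-g[0],P[1]-g[1])<.03: print(n,l,round(q["score"],2),P.round(4))
    m=(np.hypot(C[...,0]-.44,C[...,1]-.13)<.035)&(C[...,2]>.024)&(C[...,2]<.036)&(d>0)
    X=C[m]; print("collar top",m.sum(),X.mean(0).round(4),(X.min(0)+X.max(0))[:2].round(4)/2,(np.ptp(X,0)).round(3))
    m=(np.hypot(C[...,0]-CEN['b'][0],C[...,1]-CEN['b'][1])<.02)&(C[...,2]>.084)&(d>0)
    X=C[m]; print("postB",m.sum(),X.mean(0).round(4) if m.any() else 0)
p,r,y,s=pose()
q=p+r.apply([-.09,0,-.004])
rows([(q,y,3),([.44,.13,.10],10,4)],60)
E
```

```text
top post_a 0.63 [0.5944 0.0278 0.0834]
top post_a 0.97 [0.5929 0.034  0.0873]
collar top 5 [0.4475 0.1156 0.0307] [0.44745 0.116  ] [0.009 0.004 0.005]
postB 26 [0.5963 0.0291 0.0889]
scene post_a 0.75 [0.5949 0.03   0.091 ]
scene post_a 0.71 [0.5927 0.0282 0.0894]<stdin>:10: RuntimeWarning: Mean of empty slice.
  ret = um.true_divide(
Traceback (most recent call last):
ValueError: zero-size array to reduction operation minimum which has no identity
```

arm_command([
  [-15,0,-3,0,0,0,0],
  [-35,0,0,0,0.3,0,0],
  [-40,0,0,0,0.3,0,0],
  [0,0,0,0,0,0,60],
])

```text
clock: 32.15
tool_pos: [0.5723, 0.2353, 0.1558]
eef_rot: [-0.288, 1.559, 0.276]
wrist_force: [-0.0, -0.1, -0.6]
grip_width: 0.0085
```

```bash
python3 - <<'E'
from h import *
rep('c')
im=cv2.imread("pics/scene6.png"); t=cv2.imread("pics/top6.png")
cv2.imwrite("pics/m6.png",np.hstack([im[120:480,200:560],t[120:480,60:420]]))
rows([([.44,.13,.10],10,5)],60)
E
```

```text
p [0.5723 0.2353 0.1558] psi 20.6 t 32.15 F [-0.04 -0.14 -0.57] Ftool [ 0.57 -0.11 -0.08] phi -71.5 rad 0.0609
[[12.0, -10.0, -32.0, 2.1, -0.1, 0.1, 60.0], [11.0, -12.0, -32.0, 2.1, -0.1, 0.1, 60.0], [11.0, -13.0, -31.0, 2.1, -0.1, 0.1, 60.0], [12.0, -13.0, -31.0, 2.1, -0.1, 0.1, 60.0], [11.0, -15.0, -30.0, 2.1, -0.1, 0.1, 60.0]]
```

View pics/m6.png

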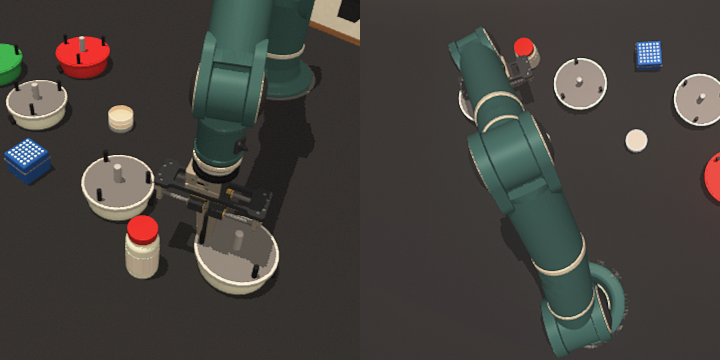

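arm_command([
  [12,-10,-32,2.1,0,0,60],
  [11,-12,-32,2.1,0,0,60],
  [11,-13,-31,2.1,0,0,60],
  [12,-13,-31,2.1,0,0,60],
  [6,-10,-22,2.1,0,0,60],
])

```text
clock: 32.78
tool_pos: [0.4422, 0.1348, 0.1044]
eef_rot: [-0.14, 1.571, 0.128]
wrist_force: [-0.1, 0.2, 0.7]
grip_width: 0.0584
```

arm_command([
  [0,0,0,0,0,0,60],
  [0,0,0,0,0,0,60],
])

```text
clock: 33.02
tool_pos: [0.4415, 0.1343, 0.1045]
eef_rot: [-0.141, 1.572, 0.128]
wrist_force: [0.9, 0.5, 0.2]
grip_width: 0.0599
```

```bash
python3 - <<'E'
from h import *
p,r,y,s=pose();print(p,y,s["grip_width"])
for n in('scene','top'):
    im,d=ctrl.get_image(n); C=cloud(n,d); cv2.imwrite(f"pics/{n}7.png",im)
    for l in("collar","post_a"):
        print(n,l,[(round(q["score"],2),w(n,q["position"]).round(4).tolist()) for q in ctrl.place_of(n,l)])
    if n=="scene": np.save("C7.npy",C)
    m=(np.hypot(C[...,0]-.44,C[...,1]-.13)<.035)&(C[...,2]>.003)&(C[...,2]<.036)&(d>0)
    if m.any(): X=C[m]; print("collar",m.sum(),X.max(0).round(4),X.min(0).round(4))
im=cv2.imread("pics/scene7.png");cv2.imwrite("pics/crop7.png",cv2.resize(im[200:360,300:500],None,fx=3,fy=3,interpolation=cv2.INTER_CUBIC))
rows([([.44,.13,.05],10,3)],60)
E
```

```text
[0.44152902 0.13431573 0.10445113] 9.812902814095557 0.05994447217321199
scene collar [(0.92, [0.4372, 0.1321, -0.0007])]
scene post_a [(0.86, [0.5979, 0.0288, 0.0899]), (0.75, [0.5297, -0.5373, 0.0963]), (0.64, [0.5535, 0.2941, 0.0921]), (0.6, [0.5558, -0.3096, 0.0926]), (0.56, [0.3379, -0.3971, 0.0919]), (0.53, [0.5784, 0.351, 0.0741])]
collar 391 [0.4711 0.1646 0.0354] [0.4154 0.0973 0.003 ]
top collar [(0.45, [0.4378, 0.1331, -0.0006]), (0.22, [0.5668, -0.3666, 0.0729])]
top post_a [(0.98, [0.5897, 0.0304, 0.0867]), (0.88, [0.5518, -0.3064, 0.0946]), (0.88, [0.5528, 0.2921, 0.0891]), (0.61, [0.5292, -0.5337, 0.0871]), (0.61, [0.3404, -0.3904, 0.0895])]
collar 60 [0.4537 0.1298 0.036 ] [0.41   0.0976 0.0032]
[[18.0, -1.0, -0.0, -0.1, -0.1, 0.1, 60.0], [18.0, -1.0, -1.0, -0.1, -0.1, 0.1, 60.0], [18.0, -2.0, -0.0, -0.1, -0.1, 0.1, 60.0]]
```

View pics/crop7.png

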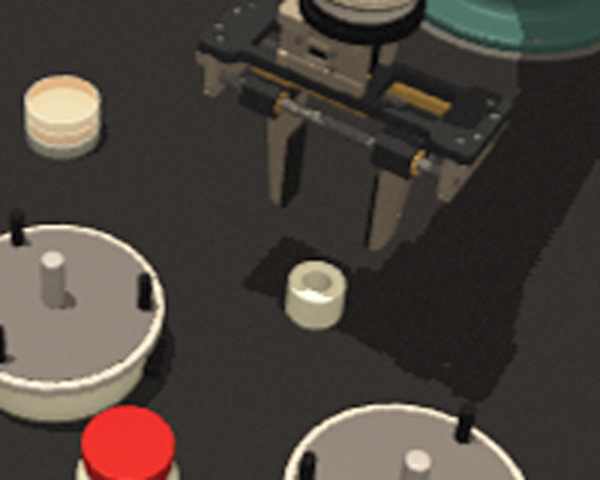

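arm_command([
  [20,-2.5,-3.5,0,0,0,60],
  [25,0,0,0,0,0,60],
  [22,0,0,0,0,0,60],
  [12,0,0,0,0,0,60],
  [6,0,0,0,0,0,60],
])

```text
clock: 33.95
tool_pos: [0.4404, 0.1318, 0.0178]
eef_rot: [-0.14, 1.568, 0.13]
wrist_force: [0.6, 0.3, -0.6]
grip_width: 0.0599
```

```bash
python3 - <<'E'
from h import *
p,r,y,s=pose();print(p,y,s["grip_width"],r.inv().apply(np.array([.4385,.1315,.013])-p)*1000)
E
```

```text
[0.44038136 0.13179926 0.01775395] 9.853378938901406 0.05992077934446102 [ 4.75819484  0.05820052 -1.89348113]
```

arm_command([
  [4.5,0,-2,0,-0.3,0,60],
  [0,0,0,0,0,0,60],
  [0,0,0,0,0,0,36],
  [0,0,0,0,0,0,36],
  [0,0,0,0,0,0,36],
])

```text
clock: 34.58
tool_pos: [0.4394, 0.1318, 0.0144]
eef_rot: [-0.139, 1.56, 0.131]
wrist_force: [-0.6, 0.5, -0.6]
grip_width: 0.0389
```

arm_command([
  [0,0,0,0,0,0,36],
  [0,0,0,0,0,0,36],
])

```text
clock: 34.83
tool_pos: [0.4395, 0.1319, 0.0145]
eef_rot: [-0.139, 1.56, 0.131]
wrist_force: [-0.7, -0.2, -1.1]
grip_width: 0.0396
```

```bash
python3 - <<'E'
from h import *
p,r,y,s=pose();print(p,y,s["grip_width"],s["wrist_force"],r.as_matrix()[:,0].round(3))
tx,ty=.5935,.0293
rows([(p+[0,0,.12],10,4),([tx,ty,.155],10,5)],36)
E
```

```text
[0.43949703 0.1318699  0.01450577] 9.860756764544481 0.03960191847144483 [-0.66574697 -0.21860689 -1.07411897] [ 0.007 -0.005 -1.   ]
[[-30.0, -0.0, 0.0, -0.0, 0.1, 0.1, 36.0], [-30.0, -0.0, 0.0, -0.0, 0.1, 0.1, 36.0], [-30.0, -0.0, 0.0, -0.0, 0.1, 0.1, 36.0], [-30.0, -0.0, 0.0, -0.0, 0.1, 0.1, 36.0], [-4.0, -26.0, 27.0, -0.0, -0.0, -0.0, 36.0]]
[[-4.0, -25.0, 27.0, -0.0, -0.0, -0.0, 36.0], [-4.0, -26.0, 27.0, -0.0, -0.0, -0.0, 36.0], [-5.0, -25.0, 27.0, -0.0, -0.0, -0.0, 36.0], [-4.0, -26.0, 27.0, -0.0, -0.0, -0.0, 36.0]]
```

arm_command([
  [-20,0,0,0,0.1,0,36],
  [-35,0,0,0,0.1,0,36],
  [-35,0,0,0,0.1,0,36],
  [-25,0,0,0,0,0,36],
  [-3,-22,24,0,0,0,36],
])

```text
clock: 35.45
tool_pos: [0.4645, 0.1159, 0.1355]
eef_rot: [-0.143, 1.569, 0.133]
wrist_force: [0.5, 0.4, -1.7]
grip_width: 0.0392
```

arm_command([
  [0,-25,27,0,0,0,36],
  [0,-26,27,0,0,0,36],
  [0,-22,23,0,0,0,36],
  [0,-14,14,0,0,0,36],
  [0,0,0,0,0,0,36],
])

```text
clock: 36.08
tool_pos: [0.5734, 0.0425, 0.1364]
eef_rot: [-0.142, 1.567, 0.132]
wrist_force: [0.0, 1.4, -1.0]
grip_width: 0.039
```

```bash
cat > look.py <<'E'
from h import *
import sys
p,r,y,s=pose();print(p,y,s["grip_width"],s["clock"],r.as_matrix()[:,0].round(3))
for n in('scene','top'):
  for k in range(2):
    im,d=ctrl.get_image(n)
    for l in("collar","post_a"):
        for q in ctrl.place_of(n,l):
            P=w(n,q["position"])
            if np.hypot(P[0]-.593,P[1]-.029)<.06: print(n,l,round(q["score"],2),P.round(4), "rel TCP tool mm",(r.inv().apply(P-p)*1000).round(1))
  cv2.imwrite(f"pics/{n}{sys.argv[1]}.png",im)
im=cv2.imread(f"pics/scene{sys.argv[1]}.png");cv2.imwrite(f"pics/crop{sys.argv[1]}.png",cv2.resize(im[210:350,250:390],None,fx=4,fy=4,interpolation=cv2.INTER_CUBIC))
E
python3 look.py 8
```

```text
[0.57339722 0.04252243 0.13638907] 9.988637102775051 0.039043921254615005 36.075 [-0.    -0.007 -1.   ]
scene collar 0.93 [0.5726 0.0434 0.1238] rel TCP tool mm [12.6  1.1 -0.7]
scene post_a 0.69 [0.5981 0.0268 0.091 ] rel TCP tool mm [ 45.5 -19.5  21.7]
scene collar 0.84 [0.5736 0.0457 0.1205] rel TCP tool mm [15.9  3.2  0.8]
scene post_a 0.62 [0.5941 0.0295 0.0885] rel TCP tool mm [ 48.  -16.1  18.1]
top post_a 0.74 [0.5948 0.0276 0.0843] rel TCP tool mm [ 52.2 -18.1  18.6]
top post_a 0.65 [0.5917 0.0275 0.0856] rel TCP tool mm [ 50.9 -17.7  15.5]
```

View pics/crop8.png

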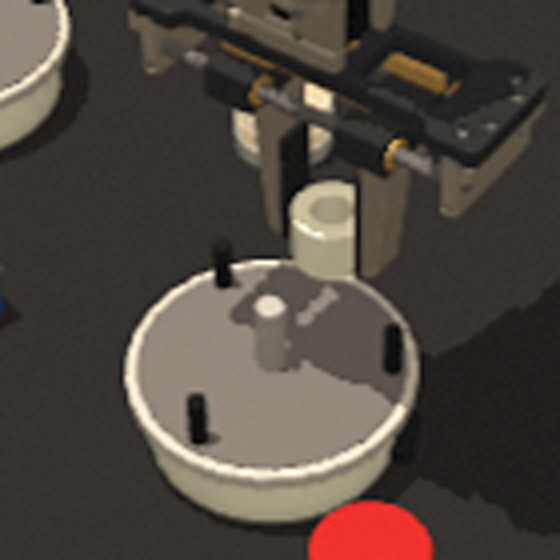

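arm_command([
  [5,-8,9,0,0.2,0,36],
  [5,-7,7,0,0.2,0,36],
  [6,-2,2,0,0,0,36],
  [5,0,0,0,0,0,36],
  [0,0,0,0,0,0,36],
])

```text
clock: 37.3
tool_pos: [0.5949, 0.0286, 0.1136]
eef_rot: [-0.144, 1.575, 0.133]
wrist_force: [-1.2, 0.0, -1.0]
grip_width: 0.0393
```

```bash
python3 look.py 9
```

```text
[0.59490156 0.02858624 0.11357367] 10.080359836895497 0.039250898555016976 37.3 [-0.008 -0.008 -1.   ]
scene collar 0.78 [0.5937 0.0303 0.1003] rel TCP tool mm [13.3  2.  -0.8]
scene post_a 0.58 [0.5936 0.0267 0.0912] rel TCP tool mm [22.4 -1.5 -1.4]
scene collar 0.79 [0.5923 0.0351 0.1042] rel TCP tool mm [ 9.4  6.9 -1.3]
scene post_a 0.72 [0.5939 0.0279 0.0905] rel TCP tool mm [23.  -0.3 -0.9]
top post_a 0.64 [0.5913 0.0301 0.086 ] rel TCP tool mm [27.6  2.3 -3.1]
top post_a 0.71 [0.5948 0.0258 0.085 ] rel TCP tool mm [28.6 -2.5 -0.3]
```

View pics/crop9.png

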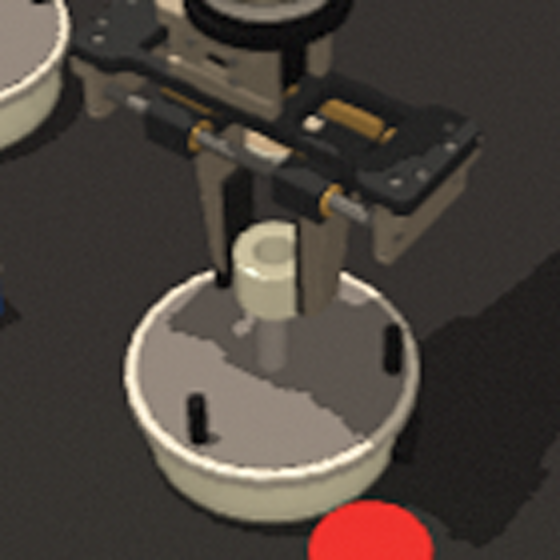

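arm_command([
  [4,-1,-0.4,0,0,0,36],
  [3,0,0,0,0,0,36],
  [2,0,0,0,0,0,36],
  [2,0,0,0,0,0,36],
  [2,0,0,0,0,0,36],
])

```text
clock: 38.52
tool_pos: [0.5953, 0.0273, 0.1006]
eef_rot: [-0.144, 1.573, 0.133]
wrist_force: [-0.5, -0.1, 0.0]
grip_width: 0.0389
```

```bash
python3 -c "
from h import *
rep('b'); print(pose()[3]['wrist_torque'],pose()[3]['grip_width'])"
```

```text
p [0.5953 0.0273 0.1006] psi 10.1 t 38.52 F [-0.51 -0.14  0.  ] Ftool [ 0.   -0.05 -0.52] phi -40.4 rad 0.003
[ 0.01226278 -0.06952292  0.02395229] 0.03894001079014611
```

arm_command([
  [2,0,0,0,0,0,36],
  [2,0,0,0,0,0,36],
  [2,0,0,0,0,0,36],
  [2,0,0,0,0,0,36],
  [2,0,0,0,0,0,36],
])

```text
clock: 39.15
tool_pos: [0.5953, 0.0272, 0.0899]
eef_rot: [-0.144, 1.573, 0.133]
wrist_force: [0.2, -0.9, -0.6]
grip_width: 0.0393
```

```bash
python3 -c "
from h import *
rep('b'); print(pose()[3]['wrist_torque'],pose()[3]['grip_width'])"
```

```text
p [0.5953 0.0272 0.0899] psi 10.1 t 39.15 F [ 0.24 -0.87 -0.55] Ftool [ 0.56 -0.9   0.09] phi -41.5 rad 0.003
[ 0.04488824 -0.01289984 -0.02087396] 0.039346453278240594
```

arm_command([
  [4,0,0,0,0,0,36],
  [5,0,0,0,0,0,36],
  [5,0,0,0,0,0,36],
  [5,0,0,0,0,0,36],
  [3,0,0,0,0,0,36],
])

```text
clock: 39.78
tool_pos: [0.5951, 0.0269, 0.0662]
eef_rot: [-0.144, 1.573, 0.133]
wrist_force: [-0.3, -0.5, -0.2]
grip_width: 0.0393
```

arm_command([
  [1,0,0,0,0,0,36],
  [1,0,0,0,0,0,36],
  [1,0,0,0,0,0,36],
])

```text
clock: 40.15
tool_pos: [0.5951, 0.0269, 0.0629]
eef_rot: [-0.144, 1.573, 0.133]
wrist_force: [0.2, 0.1, -0.1]
grip_width: 0.0391
```

```bash
python3 -c "
from h import *
rep('b'); print(pose()[3]['wrist_torque'],pose()[3]['grip_width'])"
```

```text
p [0.5951 0.0269 0.0629] psi 10.1 t 40.15 F [ 0.22  0.09 -0.1 ] Ftool [0.09 0.05 0.23] phi -47.7 rad 0.0031
[ 0.00735491 -0.05477142  0.02026591] 0.03909800517059851
```

Collar bottom is at about 48 mm. I'll ease down to contact with the disc, then open.

arm_command([
  [1,0,0,0,0,0,36],
  [0.8,0,0,0,0,0,36],
  [0,0,0,0,0,0,36],
])

```text
clock: 40.52
tool_pos: [0.5951, 0.027, 0.0614]
eef_rot: [-0.144, 1.573, 0.133]
wrist_force: [-0.3, -0.2, 0.7]
grip_width: 0.0393
```

```bash
python3 -c "
from h import *
rep('b')"
```

```text
p [0.5951 0.027  0.0614] psi 10.1 t 40.52 F [-0.28 -0.21  0.66] Ftool [-0.66 -0.16 -0.32] phi -46.9 rad 0.0031
```

arm_command([
  [0,0,0,0,0,0,54],
  [0,0,0,0,0,0,54],
  [0,0,0,0,0,0,54],
  [0,0,0,0,0,0,54],
])

```text
clock: 41.02
tool_pos: [0.5953, 0.0271, 0.0615]
eef_rot: [-0.144, 1.573, 0.133]
wrist_force: [-0.2, 0.4, 0.6]
grip_width: 0.0541
```

arm_command([
  [-10,0,0,0,0,0,54],
  [-25,0,0,0,0,0,54],
  [-35,0,0,0,0,0,54],
  [-40,0,0,0,0,0,54],
  [-40,0,0,0,0,0,54],
])

```text
clock: 41.65
tool_pos: [0.5944, 0.0282, 0.215]
eef_rot: [-0.144, 1.578, 0.133]
wrist_force: [0.9, 0.7, 0.0]
grip_width: 0.0541
```

arm_command([
  [-20,0,-40,0,0,0,54],
  [0,0,-50,0,0,0,54],
  [0,0,-40,0,0,0,54],
  [0,0,0,0,0,0,54],
])

```text
clock: 42.15
tool_pos: [0.4659, 0.0054, 0.2436]
eef_rot: [-0.144, 1.566, 0.133]
wrist_force: [0.2, 0.3, 0.2]
grip_width: 0.054
```

```bash
python3 look.py 10; python3 - <<'E'
from h import *
for n in('scene','top'):
    im,d=ctrl.get_image(n); C=cloud(n,d)
    m=(np.hypot(C[...,0]-.5935,C[...,1]-.0285)<.025)&(C[...,2]>.05)&(d>0); X=C[m]
    print(n,m.sum(),X.mean(0).round(4),np.histogram(X[:,2],bins=np.arange(.05,.1,.005)))
    for l in("pin_a","dishes","reagent","tipbox"):
        print(l,[(round(q["score"],2),w(n,q["position"]).round(3).tolist()) for q in ctrl.place_of(n,l)])
E
```

```text
[0.4659377  0.00538652 0.24360747] 10.104493049757819 0.053979202134693774 42.15 [ 0.001 -0.007 -1.   ]
scene collar 0.63 [0.5961 0.0288 0.0468] rel TCP tool mm [196.8   1.6 132.3]
scene post_a 0.61 [0.5966 0.0295 0.0906] rel TCP tool mm [153.    1.9 132.9]
scene collar 0.6 [0.5946 0.0269 0.0469] rel TCP tool mm [196.7   0.  130.4]
scene post_a 0.8 [0.5977 0.0289 0.0908] rel TCP tool mm [152.8   1.1 133.8]
scene 415 [0.6008 0.0332 0.0719] (array([ 51,  32,  32,  34,  47, 145,  28,  23,  23]), array([0.05 , 0.055, 0.06 , 0.065, 0.07 , 0.075, 0.08 , 0.085, 0.09 ,
       0.095]))
pin_a [(0.96, [0.279, -0.376, 0.08]), (0.89, [0.58, 0.347, 0.077]), (0.8, [0.477, -0.508, 0.079]), (0.79, [0.553, 0.07, 0.08]), (0.59, [0.568, -0.371, 0.079])]
dishes [(0.69, [0.44, -0.131, -0.0])]
reagent [(0.63, [0.684, 0.182, 0.003])]
tipbox [(0.97, [0.687, -0.167, -0.002]), (0.17, [0.593, 0.029, 0.046])]
top 0 [nan nan nan] (array([0, 0, 0, 0, 0, 0, 0, 0, 0]), array([0.05 , 0.055, 0.06 , 0.065, 0.07 , 0.075, 0.08 , 0.085, 0.09 ,
       0.095]))
pin_a [(0.75, [0.567, -0.367, 0.075]), (0.74, [0.277, -0.372, 0.078]), (0.7, [0.677, 0.179, -0.0]), (0.6, [0.474, -0.509, 0.077]), (0.57, [0.578, 0.349, 0.072]), (0.26, [0.553, 0.298, -0.005])]
dishes [(0.71, [0.441, -0.131, 0.001])]
reagent [(0.79, [0.678, 0.179, 0.001])]
tipbox [(0.97, [0.692, -0.172, -0.002]), (0.21, [0.553, 0.293, 0.088])]<stdin>:5: RuntimeWarning: Mean of empty slice.
  ret = um.true_divide(
```

View pics/crop10.png

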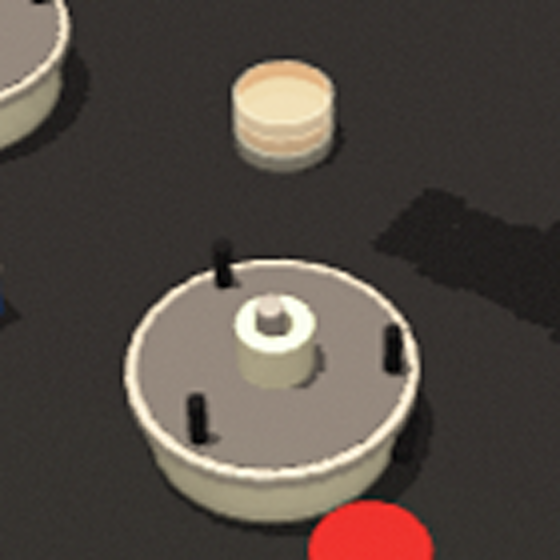

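The picture shows the collar around post B at crop (275,340), lying flat with its underside at 47 mm and the post sticking out of the top. The bystanders are where they were.

```bash
python3 -c "
from workcell import ctrl
print(ctrl.close_job())"
```

```text
the job is handed in; nothing more can be done
None
```

Turntable B has the binding bearing. The white collar is on its post, flat on the disc, with the gripper open and clear. The job was handed in at about 43 s.

I pushed each disc with closed fingers, working right to left:

| Turntable | Turn (about) | Force at the pin | Finding |
|---|---|---|---|
| A | 137° | no drag above the sensor noise (under 1 N) | free |
| B | 146° | usually about 3 N | binding |
| C | 146° | no drag above the sensor noise (under 1 N) | free |

- **Collar:** it slid down the post with no noticeable force. In the last scene picture it was upright around post B, with its underside at 47 mm as required.
- **Bystanders:** the dishes, jar and tip box still measured at their starting places, within the few millimetres the measurement allows.
- **Checks that did not fully agree:**
  - Disc A did not visibly run on after I let go, as a free disc should. I pushed slowly, and judged by force: A and C showed no drag, while B dragged clearly.
  - The last top-camera check of the collar gave nothing, probably because the arm was in the way. The seating is confirmed by the scene camera only.

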